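Line up the cover flange with a drift and fit its second screw

TASK

The two-ear cover flange on the vacuum port has swung round its first screw, so its free hole no longer lies over the hole in the ear below. Put the nose of the drift from the stand through both holes, lever the holes into line by feel and work the drift in until its shoulder sits on the flange; do not force it: drift, screw and gripper together must never press on the port and flange with more than 30 N. Then stand the drift back in the stand, drop the large knurled screw into the same hole until its head sits flat on the flange, and leave the small screw and the other things where they are.

Things in the scene. Friction and masses are not known exactly. Their poses are not given: they have to be found in the camera images.
- flange: aluminium cover flange, 8 mm thick, two ears of 38 mm diameter 110 mm apart, a KF stub (40 mm rim, 24 mm high) midway; it lies on a fixed port flange of the same outline, its top face 64 mm above the bench. Origin: on the axis of the first screw, at the flange's underside; x points from the free hole to the first screw, z up
- first_screw (a point): top of the first screw's head (24 mm diameter, 20 mm above the flange's top); axes as the flange. The flange can only swing about this screw's axis, stiffly: it stays where it is left, and takes about 16 N sideways at the free hole to move. Levered by the drift's nose it follows until the nose bears on the far side of the hole in the ear below; the holes are then in line
- flange_hole (a point): centre of the free hole (12 mm, through) at the flange's top face; axes as the flange. The 12 mm hole in the fixed ear right beneath (ear 10 mm thick, then 36 mm of air) is mostly hidden and not measured: its centre lies 3.5 to 6.5 mm from this one, on the +y side, where the flange has to swing
- drift_grip (a point): steel drift standing nose down in the stand; point on its axis at the middle of its ribbed round grip (16 mm diameter, 58 mm long), 36 mm above its shoulder's underside; z along the axis, up. Below the 20 mm shoulder: 19 mm of parallel land, 11 mm diameter, a 5 mm long cone down to 5 mm, then a 28 mm long slender nose, 5 mm tapering to 4 mm, round tip. About 0.12 kg
- bolt_head (a point): large knurled screw standing in the stand; point on its axis at the middle of its round head (24 mm diameter, 20 mm high; underside 10 mm below this point; lowest 5 mm a 19 mm collar); z along the axis, up. Shank 10 mm diameter, 34 mm long, chamfered end; it is dropped through the clearance holes, not screwed. 0.06 kg
- stand: fixed grey block 134 x 46 x 60 mm with three vertical 13 mm through holes in a row along its x, at x = -44, 0 and +44 mm, which hold the drift, the large and a small screw in any order, each with its shoulder or head on the block's top. Origin: centre of its underside
- small_screw: small knurled screw (head 17 mm diameter, 13 mm high) in the stand, not needed; origin: underside of its head, on its axis
- spanner: combination spanner 169 mm long, 8 mm thick, lying flat along its y; origin: centre of its underside; not needed
- grease_tin: flat tin, 56 mm diameter, 24 mm high; origin: centre of its underside; not needed
- ring_b: centring ring with O-ring, 38 mm diameter, 8 mm high, flat on the bench; origin: centre of its underside; not needed
- port: the fixed port: round foot of 124 mm diameter screwed to the bench, pedestal, and a two-ear flange ring (top 56 mm above the bench) clamped fast on it at any angle, which carries the cover flange; origin: centre of the foot's underside; its axes do not tell where the ears point. The load on it is the sum of all contact forces on it and on the cover flange

How it is judged:
By the outcome, as a careful person would: the job done as asked, in the order asked, and still so for the second after the job is handed in, with the robot touching nothing.
It also fails if it takes over 61 s, if anything falls off the work surface, if the arm or the gripper's body presses on something with over 40 N, if the wrist force passes 120 N, or if a joint passes its speed limit or range.

ROBOT

A 6-joint arm with a two-finger parallel gripper is mounted at the origin on a cart in front of the work surface, level with it; the furniture and walls round the work are solid. World frame = base frame: x ahead of the robot, y to its left, z up, the work surface at z = 0. Lengths are in mm, angles in rad, forces in N, time in s.
With the tool pointing down it reaches from about 325 to 750 mm from the base axis. Payload 7.6 kg.
Tool frame: the origin (TCP) lies at the very end of the fingers, on their centre line; the grasp point (between the pads) lies 19 mm behind it (manip.hold_point_z is the distance from the TCP to the grasp point, in mm); z points along the fingers, y is the line along which they close (so a half turn about z gives the same grasp; the last joint's range is limited). The gripper opens to 85 mm and grips with 20 to 120 N. Pads are 22 mm wide; open, the fingers measure 114 mm over their backs; the gripper's body (76 mm by 85 mm) begins 54 mm behind the grasp point. The pads swing forward as they close: fully open they stand 13 mm farther back than shut.
Start: joints at [-1.387, 0.052, 1.401, -0, 1.689, -0.07], TCP at [131.844, -508.199, 202.723] pointing down, gripper open.
Joint ranges: [-2.9, 2.9], [-0.91, 2.17], [0.12, 2.37], [-1.06, 4.2], [0.26, 2.73], [-2.93, 2.93]. Speed limits (rad/s): [2.57, 2.57, 3.01, 3.14, 3.14, 3.14].

INTERFACE

Orientations are given as a rotation vector (axis times angle).
In Python, from rig import manip, kin, optics gives the robot as it stands. Calls block until the motion is done:
- manip.reach(position, orientation): joint-space move of the TCP to a pose.
- manip.move_linear(position, frame=None, max_speed=150, contact_N=None): straight line of the TCP; frame=None keeps the orientation; max_speed is the mean speed in mm/s. With contact_N (N) it stops when the force on the tool has changed by that much, and returns True; else False.
- manip.move_joints(angles): joint-space move.
- manip.command_gripper(opening): finger opening in mm; the grip force is fixed at half the most; returns when the fingers have stopped.
- manip.hold(seconds).
- kin.solve_ik(position, orientation): joint angles nearest the present ones, or None.
- manip.sense(): the state.
- optics.get_image(name): name is "scene" or "top" or "wrist"; returns a dict with "color" (480x640x3 uint8, red, green, blue), "depth" (480x640 float32, mm along the optical axis (not along the pixel's ray), 0 where there is no reading), "mtx" (3x3 intrinsics, pixels), "origin" and "orientation" of the camera in the world; the wrist camera has in their place "hand_eye" (4x4, takes a point from camera to tool coordinates, whose origin is the TCP and whose axes are the flange's). Camera axes: x right, y down, z forward; pixel columns grow to the right and rows downward; lengths in mm; the calibration is good to about 2 mm. A picture is of the moment at which its call begins: read the wrist's pose just before it.
A pose or a line that the arm cannot do raises manip.IKError and nothing moves.
- manip.sign_off(): hands the job in; it is judged then, once.
The state is a dict: "time_s": time; "q": joint angles; "joint_vel": joint speeds; "joint_torque": joint torques, N m; "ee_pos": TCP position; "orientation": TCP orientation; "wrist_force": force on the tool from outside, world axes, zero at the start; "moment": the same for the moment, N m; "finger_gap": finger opening in mm; "grasp_force": force on a finger pad.
Only numpy, scipy, OpenCV 4.12 (cv2) and the standard library are available. Lean on these libraries where they do the work, as an engineer would, in place of code of your own. Each camera call takes 0.05 s, during which the arm holds its last target. There are 200 camera calls.

## Working session

There is one attempt and no reset: what is moved stays moved. The work goes in short steps, each a Python script; the robot and the scene stay as the last script left them, time stands still between calls to the robot, and variables do not carry over. Pictures are saved under pics/ and viewed, at most 10 in all, crops included, and the job is handed in when it is done.

```bash
ls; mkdir -p pics
python3 - <<'E'
from rig import manip,kin,optics
import cv2,numpy as np,pickle
D={}
for n in("scene","top"):
    d=optics.get_image(n);D[n]=d
    cv2.imwrite(f"pics/{n}0.png",d["color"][:,:,::-1])
    print(n,d["mtx"].tolist(),d["origin"],d["orientation"])
pickle.dump(D,open("im0.pkl","wb"))
print(manip.sense())
E
```

```text
pics
scene [[598.7118009752412, 0.0, 327.2018220498429], [0.0, 598.7118009752412, 243.1504911553857], [0.0, 0.0, 1.0]] [ 133.7201624  -384.13905782  670.29574593] [-2.20761889  0.79131432 -0.35012294]
top [[491.7209734852302, 0.0, 312.90679193669433], [0.0, 491.7209734852302, 244.45537068095464], [0.0, 0.0, 1.0]] [488.31270254 122.31127849 930.01583582] [-2.21941402  2.18600514 -0.11729654]
{'time_s': 0.1, 'q': array([-1.38729066e+00,  5.27898530e-02,  1.40159777e+00, -2.33010930e-05,
        1.68861492e+00, -7.02704615e-02]), 'joint_vel': array([-0.00050424, -0.00105638, -0.0040295 , -0.0014683 , -0.00039546,
       -0.00055903]), 'joint_torque': array([ 2.07413708e-03, -3.82581174e+01, -3.60985529e+01, -1.95942488e-05,
        4.87714744e-03,  1.20995651e-06]), 'ee_pos': array([ 131.78154341, -507.87678474,  201.9611027 ]), 'orientation': array([-3.11494136e+00, -3.97379566e-01,  1.61540923e-04]), 'wrist_force': array([-0.20039923,  0.42427757,  0.87127017]), 'moment': array([ 0.02825449, -0.00132333,  0.02198049]), 'grasp_force': 0.0, 'finger_gap': 85.35986974718014}
```

View pics/top0.png

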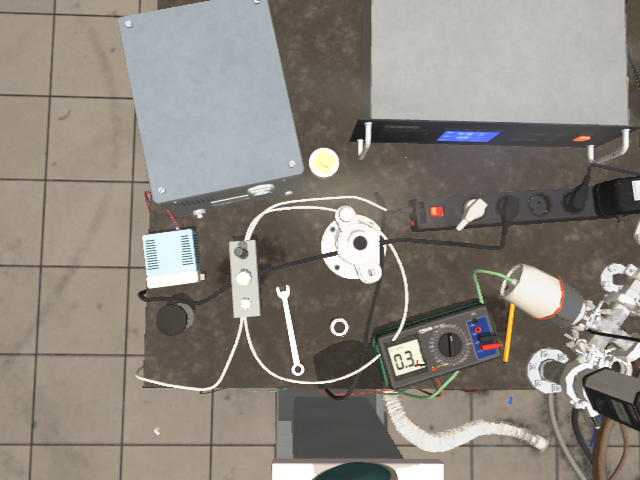

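View pics/scene0.png

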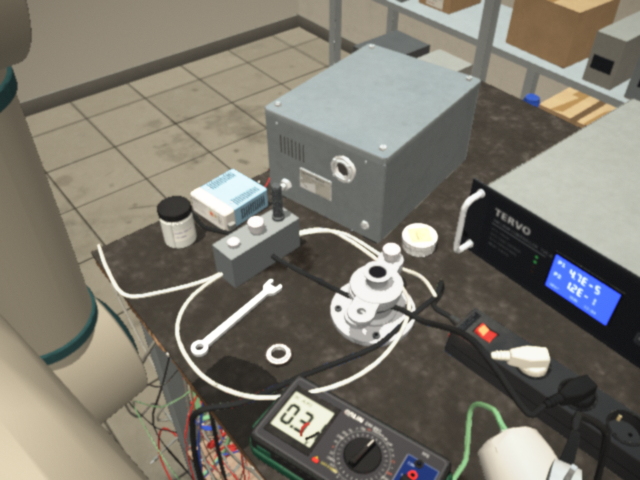

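The top view shows the stand with the dark drift at about (241,252), the large screw at (244,278) and the small screw at (246,303). The first screw is at (346,214) and the free hole at about (370,272). The scene view agrees with this. Next I'll convert these to positions.

```bash
cat > h.py <<'E'
from rig import manip,kin,optics
import cv2,numpy as np,pickle
from scipy.spatial.transform import Rotation as R
def campose(d,s=None):
    if "hand_eye" in d:
        T=np.eye(4);T[:3,:3]=R.from_rotvec(s["orientation"]).as_matrix();T[:3,3]=s["ee_pos"]
        T=T@d["hand_eye"];return T[:3,:3],T[:3,3]
    return R.from_rotvec(d["orientation"]).as_matrix(),np.array(d["origin"])
def atz(d,u,v,z,s=None):
    Rm,o=campose(d,s);r=Rm@np.linalg.solve(d["mtx"],[u,v,1.]);return o+r*(z-o[2])/r[2]
def proj(d,p,s=None):
    Rm,o=campose(d,s);c=d["mtx"]@(Rm.T@(np.array(p)-o));return c[:2]/c[2]
def cloud(d,s=None):
    Rm,o=campose(d,s);v,u=np.mgrid[:480,:640];z=d["depth"]
    P=np.stack([u,v,np.ones_like(u)],-1)@np.linalg.inv(d["mtx"]).T*z[...,None]
    return P@Rm.T+o
def down(yaw): # tool z down, tool y axis at world angle yaw+90
    return (R.from_euler('z',yaw)*R.from_rotvec([np.pi,0,0])).as_rotvec()
E
python3 - <<'E'
from h import *
D=pickle.load(open("im0.pkl","rb"));d=D["top"];C=cloud(d)
for n,u,v in(("drift",241,252),("bolt",244,278),("small",246,303),("fs",346,214),("hole",370,272),("kf",360,243),("standtop",236,290),("tin",323,163),("ring",339,327),("box corner",302,165),("strip",430,210),("meter",380,345),("bench",300,240),("jar",174,318),("box",172,257)):
    print(n,C[v,u].round(0), atz(d,u,v,64).round(0))
m=(abs(C[...,2]-60)<4)
v,u=np.nonzero(m);k=(u>222)&(u<268)&(v>232)&(v<325);print(cv2.minAreaRect(C[v[k],u[k]][:,:2].astype(np.float32)))
E
```

```text
drift [531. 211. 121.] [534. 218.  64.]
bolt [489. 210.  79.] [489. 211.  64.]
small [445. 206.  66.] [445. 207.  64.]
fs [602.  35.  82.] [605.  33.  64.]
hole [503. -19.   6.] [502. -10.  64.]
kf [552.  11.  86.] [554.   8.  64.]
standtop [468. 225.  62.] [468. 225.  64.]
tin [706.  73.  22.] [696.  75.  64.]
ring [399.  38.  -3.] [406.  44.  64.]
box corner [665. 114. 176.] [691. 113.  64.]
strip [ 617. -122.   48.] [ 615. -118.   64.]
meter [372. -32.  42.] [375. -29.  64.]
bench [562. 114.  -2.] [557. 114.  64.]
jar [419. 328.  72.] [418. 330.  64.]
box [525. 343.  39.] [524. 337.  64.]
((488.38421630859375, 212.24012756347656), (134.1011962890625, 46.30597686767578), 5.2037458419799805)
```

Run:
```python
from h import *
D=pickle.load(open("im0.pkl","rb"))
P=np.concatenate([cloud(D[n])[D[n]["depth"]>0] for n in D])
r=np.hypot(P[:,0],P[:,1]);a=np.degrees(np.arctan2(P[:,1],P[:,0]))
for lo in range(-90,50,10):
    row=[]
    for r0 in range(300,800,100):
        k=(a>=lo)&(a<lo+10)&(r>=r0)&(r<r0+100)
        row.append(round(np.percentile(P[k,2],99.5)) if k.sum()>20 else None)
    print(lo,row)
d=optics.get_image("wrist");print(d["hand_eye"],d["mtx"])
for yaw in np.radians([24,24-90,24+90,24+180,5,185]):
    for p in([545,13,300],[503,-10,150],[532,216,150]): 
        q=kin.solve_ik(p,down(yaw));print(round(np.degrees(yaw)),p,None if q is None else np.round(q,2))
```

```text
-90 [-406, -555, -688, -741, -773]
-80 [-395, -791, -793, None, None]
-70 [551, None, None, None, None]
-60 [None, 133, 102, 100, None]
-50 [3, 355, 337, 121, 81]
-40 [43, 62, 115, 42, 121]
-30 [56, 61, 113, 72, 79]
-20 [59, 50, 103, 72, 145]
-10 [46, 65, 89, 48, 145]
0 [22, 63, 90, 175, 174]
10 [15, 10, 60, 178, 178]
20 [14, 68, 125, 177, 179]
30 [4, 6, 72, 42, 7]
40 [7, 6, 71, 22, None]
[[ 2.11795997e-04 -9.56750347e-01 -2.90910174e-01  7.30048618e+01]
 [ 9.99999949e-01  1.32795026e-04  2.91307443e-04  1.75066120e-01]
 [-2.40077073e-04 -2.90910220e-01  9.56750326e-01 -1.69859436e+02]
 [ 0.00000000e+00  0.00000000e+00  0.00000000e+00  1.00000000e+00]] [[333.54859429   0.         318.63248304]
 [  0.         333.54859429 243.44085302]
 [  0.           0.           1.        ]]
24 [545, 13, 300] [-0.04  0.11  1.15  0.    1.88  1.11]
24 [503, -10, 150] [-0.09  0.01  1.55  0.    1.58  1.06]
24 [532, 216, 150] [0.32 0.21 1.33 0.   1.6  1.47]
-66 [545, 13, 300] [-0.04  0.11  1.15 -0.    1.88  2.68]
-66 [503, -10, 150] [-0.09  0.01  1.55 -0.    1.58  2.63]
-66 [532, 216, 150] None
114 [545, 13, 300] [-0.04  0.11  1.15  0.    1.88 -0.46]
114 [503, -10, 150] [-0.09  0.01  1.55  0.    1.58 -0.51]
114 [532, 216, 150] [ 0.32  0.21  1.33 -0.    1.6  -0.1 ]
204 [545, 13, 300] [-0.04  0.11  1.15  0.    1.88 -2.03]
204 [503, -10, 150] [-0.09  0.01  1.55  0.    1.58 -2.08]
204 [532, 216, 150] [ 0.32  0.21  1.33  0.    1.6  -1.67]
5 [545, 13, 300] [-0.04  0.11  1.15  0.    1.88  1.44]
5 [503, -10, 150] [-0.09  0.01  1.55  0.    1.58  1.39]
5 [532, 216, 150] [0.32 0.21 1.33 0.   1.6  1.8 ]
185 [545, 13, 300] [-0.04  0.11  1.15  0.    1.88 -1.7 ]
185 [503, -10, 150] [-0.09  0.01  1.55  0.    1.58 -1.75]
185 [532, 216, 150] [ 0.32  0.21  1.33  0.    1.6  -1.34]
```

```bash
cat >> h.py <<'E'
def shot(name,save=True):
    s=manip.sense();d=optics.get_image("wrist");pickle.dump((s,d),open(name+".pkl","wb"))
    return s,d
E
python3 - <<'E'
from h import *
s=manip.sense()
manip.move_linear([131.8,-507.9,480],max_speed=300)
q=kin.solve_ik([510,-7,140],down(np.radians(24)))
manip.move_joints([0.0,*manip.sense()["q"][1:]])
manip.reach([510,-7,150],down(np.radians(24)))
s,d=shot("w1");print(s["time_s"],s["ee_pos"],s["wrist_force"])
im=cv2.resize(d["color"][:,:,::-1],(800,600),interpolation=cv2.INTER_CUBIC);cv2.imwrite("pics/w1.png",im)
manip.reach([510,105,170],down(np.radians(8)))
manip.reach([510,213,190],down(np.radians(5)))
s,d=shot("w2");print(s["time_s"],s["ee_pos"])
cv2.imwrite("pics/w2.png",d["color"][:,:,::-1])
E
```

```text
4.8833 [510.8816743   -7.18100598 151.43017812] [-0.40938435 -0.26812873  0.24384734]
6.0 [510.2687829  212.4523548  189.82232209]
```

View pics/w1.png

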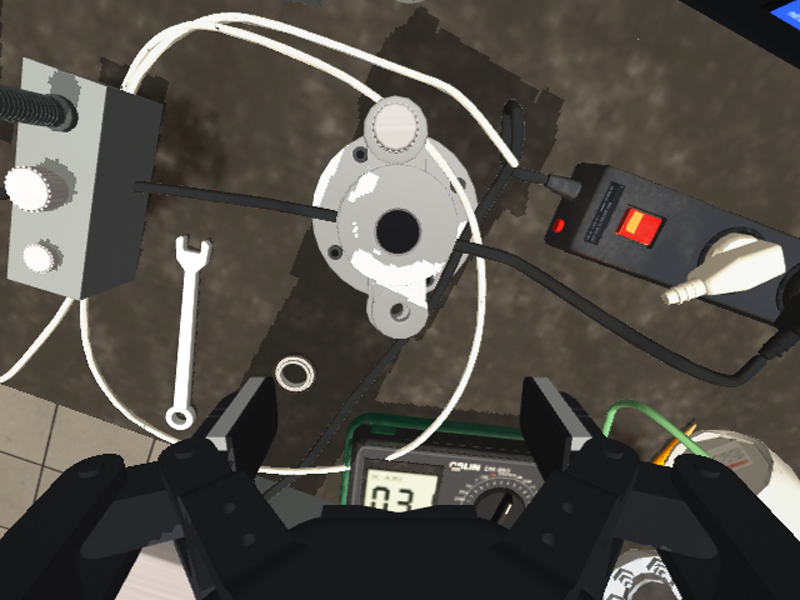

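View pics/w2.png

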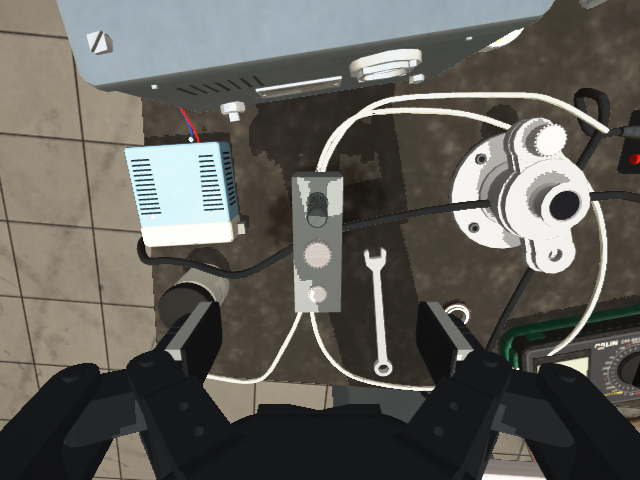

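w1 (upscaled 1.25×) shows the free hole at about (400,309), the first screw head at (394,127) and the KF stub at (398,232). w2 shows the drift at about (317,205), the large screw head at (317,255) and the small screw at (317,295). A zoomed crop of the hole will help with the fit.

Run:
```python
from h import *
s,d=pickle.load(open("w1.pkl","rb"))
im=d["color"][225:275,295:345,::-1]
c=cv2.resize(im,(600,600),interpolation=cv2.INTER_CUBIC)
s2,d2=pickle.load(open("w2.pkl","rb"))
# stand top from wrist 2
C=cloud(d2,s2);k=(abs(C[...,2]-60)<3)&(abs(C[...,0]-488)<90)&(abs(C[...,1]-212)<50)
print("stand w2",cv2.minAreaRect(C[k][:,:2].astype(np.float32)),np.median(C[k][:,2]))
for n,z0,z1 in(("bolt",76,84),("small",70,76),("drift",100,140)):
    k=(C[...,2]>z0)&(C[...,2]<z1)&(abs(C[...,0]-488)<80)&(abs(C[...,1]-212)<30);
    if k.sum()>4:print(n,k.sum(),cv2.minEnclosingCircle(C[k][:,:2].astype(np.float32)),np.median(C[k][:,2]))
C=cloud(d,s)
k=(abs(C[...,2]-64)<2.5)&(np.hypot(C[...,0]-503,C[...,1]+10)<22);print("ear n",k.sum(),np.median(C[k][:,2]),cv2.minEnclosingCircle(C[k][:,:2].astype(np.float32)))
k=(abs(C[...,2]-84)<3)&(np.hypot(C[...,0]-602,C[...,1]-35)<20);print("fs",k.sum(),np.median(C[k][:,2]),cv2.minEnclosingCircle(C[k][:,:2].astype(np.float32)))
for p in [(320,247.5)]: print("hole",atz(d,*p,64,s))
print("fs px",atz(d,394/1.25,125/1.25,84,s))
g=cv2.cvtColor(im,cv2.COLOR_BGR2GRAY);print(g[8:36,14:38])
cv2.imwrite("pics/hole.png",c)
```

```text
stand w2 ((486.7922668457031, 211.3954620361328), (133.75930786132812, 46.09067153930664), 5.110384464263916) 58.656343356608346
bolt 589 ((506.9993896484375, 212.24803161621094), 32.10032272338867) 78.49923887701874
small 78 ((506.97247314453125, 212.15890502929688), 32.347076416015625) 73.40760361654768
drift 467 ((530.844482421875, 215.28863525390625), 8.22533130645752) 122.80330828244686
ear n 1664 63.01294669669184 ((503.4824523925781, -9.854616165161133), 21.57576560974121)
fs 1108 82.9820239788428 ((600.4898681640625, 34.770381927490234), 12.554604530334473)
hole [503.63936645 -11.79545826  64.        ]
fs px [600.95350139  35.35298387  84.        ]
[[184 185 184 184 184 185 184 248 250 250 251 251 251 251 251 251 251 251
  251 251 251 251 250 248]
 [183 183 183 183 183 183 183 183 182 183 247 250 251 251 251 251 251 251
  251 251 250 251 251 250]
 [183 183 183 183 183 183 182 182 183 183 182 183 247 250 250 251 251 251
  250 251 251 250 250 250]
 [183 183 182 182 181 181 181 182 183 182 181 182 181 181 247 250 251 251
  251 250 250 250 250 250]
 [182 182 182 182 181 181 182 1
[... 1693 characters left out ...]
80 181 183 148 115 100 102 145 181 183 178 177 139  99  95 103 143
  175 179 181 179 178 178]
 [180 179 181 183 187 151 117 106 101 114 158 107  96  99 100 108 148 175
  180 181 180 180 180 178]
 [180 180 180 181 185 189 155 128 117 110 108 109 108 111 120 153 182 181
  180 180 180 179 179 179]
 [180 180 180 181 182 185 188 183 170 136 146 149 148 163 187 186 183 180
  180 180 179 179 179 179]
 [180 180 180 180 181 181 184 187 190 193 194 193 193 188 183 181 180 180
  180 180 179 179 178 179]
 [180 180 180 180 181 181 181 181 180 182 183 183 183 181 181 180 180 180
  180 180 178 179 178 178]
 [179 179 180 180 180 180 179 180 181 181 180 180 180 179 179 180 179 180
  180 179 178 179 178 178]]
```

View pics/hole.png

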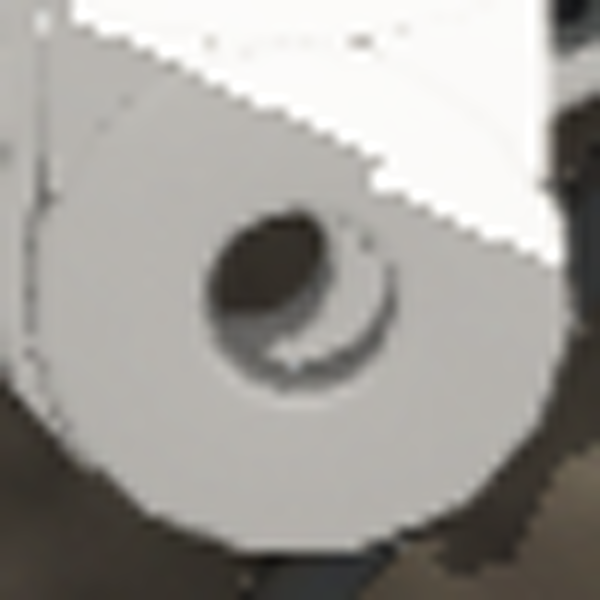

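The crop shows the flange hole rim centred at about (301,298), which is image (319.9,249.6). The dark ear hole lies to its left (+y), with its right edge at about x=330, which is image u≈322. Now I'll compute the offset, grasp the drift and bring it over the hole.

Run:
```python
from h import *
s,d=pickle.load(open("w1.pkl","rb"))
H=atz(d,319.9,249.6,63.3,s);F=np.array([600.7,35.0,83.3])
fx=(F-H)[:2];print("len",np.linalg.norm(fx));a=np.arctan2(fx[1],fx[0]);print("ang",np.degrees(a),"H",H)
fy=np.array([-np.sin(a),np.cos(a)])
for dd in(3.5,4,4.5,5,5.5,6,6.5): print(dd,proj(d,[*(H[:2]+fy*(dd-6)),55.3],s))
np.save("H.npy",np.r_[H[:2],a])
D=down(np.radians(5.1))
manip.reach([531.1,215.5,150],D)
manip.move_linear([531.1,215.5,67],max_speed=120)
manip.hold(.2);print(manip.sense()["ee_pos"],manip.sense()["wrist_force"])
manip.command_gripper(10);s=manip.sense();print(s["time_s"],s["ee_pos"],s["finger_gap"],s["grasp_force"],s["wrist_force"])
manip.move_linear([531.1,215.5,141],max_speed=120);manip.hold(.2)
s,d=shot("w3");print(s["time_s"],s["ee_pos"],s["finger_gap"],s["wrist_force"])
cv2.imwrite("pics/w3.png",d["color"][:,:,::-1])
```

```text
len 109.75973280137448
ang 25.66978314114859 H [501.77293809 -12.54613935  63.3       ]
3.5 [322.8411715  246.58405834]
4 [322.24318177 246.60044607]
4.5 [321.64520658 246.6168334 ]
5 [321.04724592 246.63322033]
5.5 [320.44929981 246.64960687]
6 [319.85136823 246.66599301]
6.5 [319.25345119 246.68237874]
[531.59910734 215.66104719  67.9740534 ] [ 0.28221569 -0.0223842  -0.05831955]
8.0417 [531.21425284 215.61532419  67.17523676] 14.227497707270544 58.643525139195845 [-0.94232101  0.80627347  1.27068355]
9.0083 [530.65441589 215.34675285 139.89866259] 14.190343678706178 [-0.70090388 -0.45015612 -1.78796855]
```

View pics/w3.png

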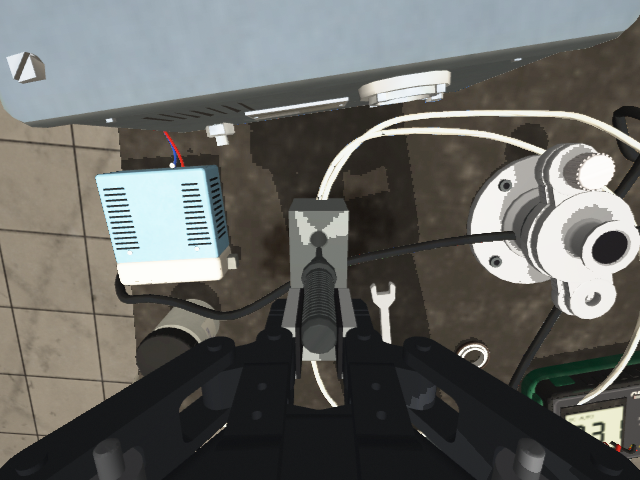

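The drift is held upright and centred between the fingers, at about (319,290), and clear of the stand. From the edge at u=322, the offset d is about 4.2 mm. Next I'll feel the nose into the overlap.

```bash
cat >> h.py <<'E'
def geom():
    H=np.load("H.npy");a=H[2];return H[:2],np.array([np.cos(a),np.sin(a)]),np.array([-np.sin(a),np.cos(a)]),down(a)
def ff(n=5):
    H,fx,fy,D=geom();F=[]
    for _ in range(n): manip.hold(.02);F.append(manip.sense()["wrist_force"])
    f=np.mean(F,0);return np.round([f[:2]@fx,f[:2]@fy,f[2]],1)
def where():
    H,fx,fy,D=geom();s=manip.sense();p=s["ee_pos"]-[*H,0];return np.round([p[:2]@fx,p[:2]@fy,p[2],s["time_s"]],2)
def at(x,y,z):
    H,fx,fy,D=geom();return [*(H+x*fx+y*fy),z]
E
python3 - <<'E'
from h import *
H,fx,fy,D=geom()
manip.reach(at(0,2.1,143),D);manip.move_linear(at(0,2.1,127),max_speed=60);manip.hold(.2)
print(where(),"f0",ff(8))
c=manip.move_linear(at(0,2.1,101),max_speed=20,contact_N=4)
print(c,where(),ff())
E
```

```text
[  0.21   2.05 127.32  10.58] f0 [-0.2 -0.1 -1.3]
False [6.0000e-02 2.0500e+00 1.0116e+02 1.2170e+01] [-0.3  0.4 -1.2]
```

Run:
```python
from h import *
H,fx,fy,D=geom()
y=2.1
while y<10:
    y+=.5
    c=manip.move_linear(at(0,y,101),max_speed=10,contact_N=21.5)
    f=ff(3);print(round(y,1),c,where(),f)
    if c or abs(f[1])>20: break
```

```text
2.6 False [3.0000e-02 2.6000e+00 1.0105e+02 1.2550e+01] [ 0.3 -0.1 -1.3]
3.1 False [1.0000e-02 3.1300e+00 1.0101e+02 1.2850e+01] [-0.5 -0.5 -2.1]
3.6 False [1.0000e-02 3.6000e+00 1.0101e+02 1.3150e+01] [-0.2 -0.6 -1.8]
4.1 False [1.0000e-02 4.1100e+00 1.0102e+02 1.3450e+01] [-0.   0.1 -1.2]
4.6 False [-1.0000e-02  4.4600e+00  1.0101e+02  1.3750e+01] [-0.2 -1.1 -2. ]
5.1 False [  0.     4.84 101.06  14.05] [ 0.1 -2.5 -1.9]
5.6 False [2.0000e-02 5.2800e+00 1.0109e+02 1.4350e+01] [-0.2 -3.9 -2.1]
6.1 False [1.0000e-02 5.6600e+00 1.0109e+02 1.4650e+01] [-0.  -5.3 -3. ]
6.6 False [-1.0000e-02  5.9100e+00  1.0111e+02  1.4950e+01] [-0.4 -6.2 -3.3]
7.1 False [  0.     6.18 101.14  15.25] [ 0.2 -7.2 -3. ]
7.6 False [1.0000e-02 6.4200e+00 1.0118e+02 1.5550e+01] [-0.1 -7.9 -3. ]
8.1 False [-4.0000e-02  6.6900e+00  1.0117e+02  1.5850e+01] [ 0.3 -9.3 -3.6]
8.6 False [-4.0000e-02  6.9700e+00  1.0119e+02  1.6150e+01] [ -0.3 -10.   -3.9]
9.1 False [-5.000e-02  7.230e+00  1.012e+02  1.645e+01] [ -0.  -10.4  -4.2]
9.6 False [-5.0000e-02  7.5000e+00  1.0124e+02  1.6750e+01] [  0.3 -10.7  -4.4]
10.1 False [-7.0000e-02  7.7900e+00  1.0124e+02  1.7050e+01] [ -0.  -12.1  -4.5]
```

Run:
```python
from h import *
H,fx,fy,D=geom()
y=10.1
while y<26:
    y+=.8
    c=manip.move_linear(at(0,y,101),max_speed=10,contact_N=8)
    f=ff(2);print(round(y,1),c,where(),f,manip.sense()["finger_gap"])
    if c or abs(f[1])>20.5: break
s,d=shot("w4");cv2.imwrite("pics/w4.png",d["color"][:,:,::-1])
```

```text
10.9 False [-7.0000e-02  8.2500e+00  1.0128e+02  1.7330e+01] [ -0.3 -13.5  -4.5] 14.023464395262659
11.7 False [-8.0000e-02  8.6800e+00  1.0129e+02  1.7620e+01] [  0.1 -14.6  -4.9] 13.708827333637544
12.5 False [-7.0000e-02  9.2600e+00  1.0133e+02  1.7900e+01] [  0.1 -15.7  -5.1] 13.984341569839351
13.3 False [-8.0000e-02  9.9900e+00  1.0132e+02  1.8180e+01] [  0.  -15.1  -6.1] 13.747748764175284
14.1 False [-9.0000e-02  1.0760e+01  1.0132e+02  1.8470e+01] [  0.5 -16.2  -5.7] 14.216039731842862
14.9 False [-5.0000e-02  1.1560e+01  1.0132e+02  1.8750e+01] [  0.1 -15.7  -6.1] 13.888924537725522
15.7 False [-4.0000e-02  1.2370e+01  1.0132e+02  1.9030e+01] [  1.1 -16.2  -5.3] 13.765703295344371
16.5 False [-4.0000e-02  1.3110e+01  1.0131e+02  1.9320e+01] [  0.6 -16.6  -6. ] 14.077301518091724
17.3 False [-5.0000e-02  1.3650e+01  1.0132e+02  1.9600e+01] [  0.2 -16.4  -6.3] 13.771449658181993
18.1 False [-7.0000e-02  1.4150e+01  1.0133e+02  1.9880e+01] [  0.8 -18.2  -6.6] 13.995597161281871
18.9 False [-3.0000e-02  1.5040e+01  1.0145e+02  2.0170e+01] [  0.9 -17.9  -6.5] 13.977209431527628
19.7 False [-2.0000e-02  1.5590e+01  1.0147e+02  2.0450e+01] [  0.5 -19.2  -6. ] 13.73676733767259
20.5 False [-4.0000e-02  1.6050e+01  1.0149e+02  2.0730e+01] [  0.1 -19.9  -6.1] 13.841247210698008
21.3 False [-7.0000e-02  1.6590e+01  1.0147e+02  2.1020e+01] [ -0.  -21.   -6.5] 13.773822511332906
```

View pics/w4.png

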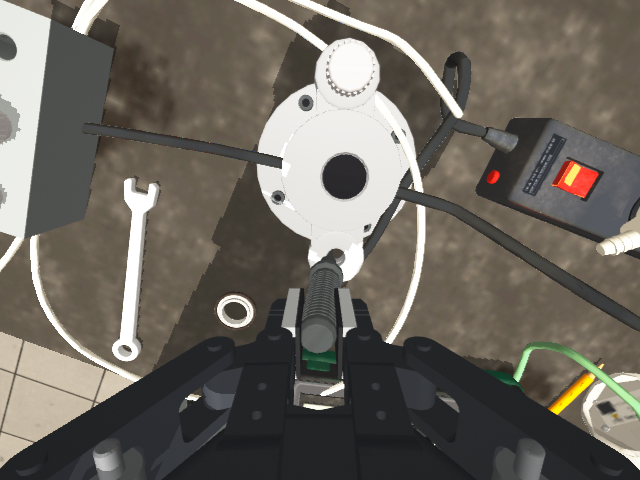

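w4 shows the flange swung: the ear and drift nose are at about (338,258). The drift leans in the fingers, with its grip top at (318,335). The force held at 16 N and then rose to 21 N, so the nose is bearing on the far wall of the ear hole. Next I'll back off and see whether the tilt is elastic.

Run:
```python
from h import *
y=16.4
while y>6.5:
    y-=1.2
    manip.move_linear(at(0,y,101),max_speed=25)
    f=ff(2);print(round(y,1),where(),f)
    if abs(f[1])<.8: break
s,d=shot("w5")
cv2.imwrite("pics/w5.png",cv2.resize(d["color"][200:380,220:440,::-1],None,fx=3,fy=3,interpolation=cv2.INTER_CUBIC))
```

```text
15.2 [  0.11  13.05 101.43  21.49] [  0.4 -11.4  -2.6]
14.0 [  0.14  12.4  101.44  21.78] [-0.1 -9.  -2.3]
12.8 [  0.16  11.76 101.4   22.06] [ 0.6 -7.2 -2.1]
11.6 [  0.21  11.21 101.38  22.34] [ 0.5 -5.5 -0.7]
10.4 [  0.16  10.48 101.26  22.62] [ 0.4 -3.3  0.1]
9.2 [ -0.16   9.68 100.63  22.91] [ 0.1 -0.2 -1.1]
```

View pics/w5.png

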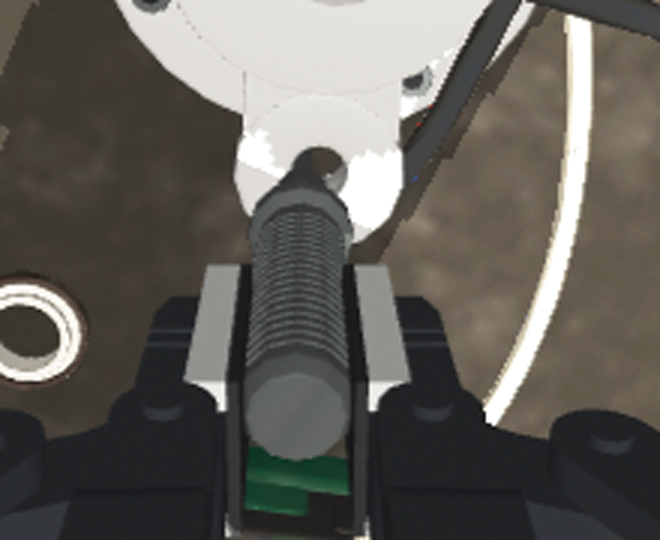

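The drift is upright again and the force is back to zero. The hole rim shows at crop (322,172), with the nose against its left side. The aligned hole centre is at TCP y≈5.3. I'll work the drift in compliantly.

```bash
cat >> h.py <<'E'
def insert(x,y,z,zend,step=1.0,g=.12,fzmax=10,b=(0,0,-1.3),lim=3,v=15):
    b=np.array(b);x0,y0=x,y
    while z>zend:
        f=ff(2)-b
        if f[2]>fzmax or np.hypot(f[0],f[1])>18: print("STOP",end=" ");break
        if np.hypot(f[0],f[1])>1: x=np.clip(x+g*f[0],x0-lim,x0+lim);y=np.clip(y+g*f[1],y0-lim,y0+lim)
        if f[2]<6: z-=step
        manip.move_linear(at(x,y,z),max_speed=v)
        print(np.round([x,y,z],1),where(),f.round(1))
    print("end",np.round([x,y,z],2),where(),ff(4)-b);return x,y,z
E
python3 - <<'E'
from h import *
manip.move_linear(at(0,5.3,100),max_speed=25);print(where(),ff(3))
manip.move_linear(at(0,5.3,96),max_speed=25,contact_N=5);print(where(),ff(3))
insert(0,5.3,96,71)
E
```

```text
[-0.16  5.35 99.72 23.27] [-0.3  0.3 -1.7]
[-0.17  5.46 95.67 23.62] [ 0.1  0.3 -1.4]
[ 0.   5.3 95. ] [-1.000e-02  5.320e+00  9.497e+01  2.396e+01] [-0.2  0.1  0.3]
[ 0.   5.3 94. ] [-5.000e-02  5.300e+00  9.392e+01  2.424e+01] [ 0.2 -0.3 -0.2]
[ 0.   5.3 93. ] [-4.000e-02  5.340e+00  9.291e+01  2.452e+01] [ 0.1 -0.   0.2]
[-0.   5.2 92. ] [-9.000e-02  5.190e+00  9.188e+01  2.481e+01] [-0.3 -1.1 -0.3]
[-0.   5.2 91. ] [-7.000e-02  5.180e+00  9.091e+01  2.509e+01] [-0.1  0.3 -0.1]
[-0.   5.2 90. ] [-5.000e-02  5.220e+00  8.991e+01  2.538e+01] [-0.1  0.2 -0.2]
[-0.   5.2 89. ] [-7.000e-02  5.200e+00  8.891e+01  2.566e+01] [0.2 0.5 0.1]
[-0.   5.2 88. ] [-7.000e-02  5.170e+00  8.793e+01  2.594e+01] [ 0.4 -0.2 -0.5]
[-0.   5.2 87. ] [-6.000e-02  5.200e+00  8.692e+01  2.622e+01] [-0.4  0.5 -1. ]
[-0.   5.2 86. ] [-8.000e-02  5.190e+00  8.590e+01  2.651e+01] [-0.2 -0.2 -0.7]
[-0.   5.2 85. ] [-6.000e-02  5.170e+00  8.492e+01  2.679e+01] [ 0.1  0.2 -0.6]
[-0.   5.2 84. ] [-7.000e-02  5.170e+00  8.391e+01  2.708e+01] [-0.2  0.4 -0.3]
[-0.   5.2 83. ] [-7.000e-02  5.170e+00  8.292e+01  2.736
[... 189 characters left out ...]
2 80. ] [-0.08  5.2  79.9  28.21] [-0.   0.4 -0.9]
[-0.   5.2 79. ] [-0.08  5.17 78.91 28.49] [ 0.5  0.5 -0.4]
[-0.   5.2 78. ] [-0.09  5.18 77.92 28.78] [ 0.2  0.5 -0.1]
[-0.   5.2 77. ] [-7.000e-02  5.220e+00  7.689e+01  2.906e+01] [0.6 0.3 0.1]
[-0.   5.2 76. ] [-0.08  5.19 75.91 29.34] [0.6 0.3 0.2]
[-0.   5.2 75. ] [-0.08  5.2  74.9  29.62] [-0.5 -0.  -0.3]
[-0.   5.2 74. ] [-0.08  5.19 73.91 29.91] [0.1 0.3 0.2]
[-0.   5.2 73. ] [-0.09  5.19 72.91 30.19] [ 0.3 -0.  -0.1]
[-0.   5.2 72. ] [-7.000e-02  5.170e+00  7.195e+01  3.048e+01] [-0.8  0.1 -0.3]
[-0.   5.2 71. ] [ 0.22  5.   71.7  30.76] [-0.5  0.5 -0.1]
end [-4.00e-02  5.17e+00  7.10e+01] [ 0.22  5.   71.7  30.76] [-1.1  1.   6.4]
```

The shoulder is seated on the flange at about 6 N. Next I'll return the drift to the stand, grasp the large screw and lift it.

Run:
```python
from h import *
D5=down(np.radians(5.1))
manip.move_linear(at(0,5.17,143),max_speed=80);print(where(),ff(2))
manip.reach([531.1,215.5,141],D5)
manip.move_linear([531.1,215.5,124],max_speed=60);manip.hold(.1);print(ff(2))
c=manip.move_linear([531.1,215.5,66.6],max_speed=45,contact_N=7)
s=manip.sense();print("drift",c,s["ee_pos"],ff(3),s["time_s"])
```

```text
[ -0.35   5.34 142.26  31.88] [-0.1 -0.1 -1.2]
[-0.1 -0.4 -1.1]
drift False [531.33871028 215.52854478  67.37602074] [-3.6 -0.4  5.1] 34.8
```

Run:
```python
from h import *
manip.command_gripper(80)
manip.move_linear([531.1,215.5,95],max_speed=120)
B=[487.3,211.6]
manip.move_linear([*B,95],max_speed=100)
manip.move_linear([*B,62.5],max_speed=80);manip.hold(.15);print(manip.sense()["ee_pos"],ff(2))
manip.command_gripper(16);s=manip.sense();print(s["ee_pos"],s["finger_gap"],s["grasp_force"],ff(2))
manip.move_linear([*B,118],max_speed=100);manip.hold(.1)
s,d=shot("w6");print(s["time_s"],s["ee_pos"],s["finger_gap"],ff(2))
cv2.imwrite("pics/w6.png",d["color"][:,:,::-1])
```

```text
[487.6763652  211.73242065  63.06828796] [ 0.7 -0.1 -0. ]
[487.3078114  211.59354903  62.48828699] 15.893632187582211 0.0 [-0.1 -0.3 -1. ]
38.6833 [486.79062642 211.40151736 116.9393068 ] 16.536655663922627 [ 0.  -0.3  0.3]
```

View pics/w6.png

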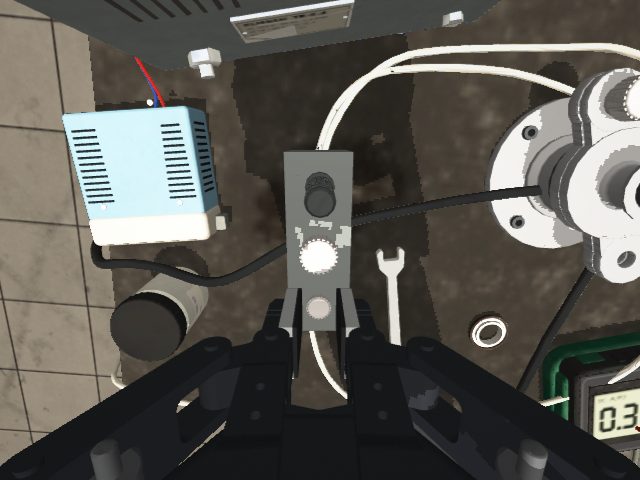

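w6 shows the large screw still in the stand at about (318,256), so the fingers closed on nothing, and the drift is standing at (320,195). I'll work out where the stand parts really are from this view.

Run:
```python
from h import *
s,d=pickle.load(open("w6.pkl","rb"));C=cloud(d,s)
for n,u,v in(("bolt",318,256),("bolt edge up",318,240),("bolt edge dn",318,271),("bolt L",301,256),("bolt R",336,256),("small",318,308),("drift top",320,203),("stand",290,210),("padL",288,300),("padR",348,300)): print(n,C[v,u].round(1))
for p in([487.3,211.6,80],[531.1,215.5,125],[487.3,211.6,62]): print(p,proj(d,p,s))
k=(C[...,2]>76)&(C[...,2]<84)&(abs(C[...,0]-488)<60)&(abs(C[...,1]-212)<25);print(k.sum(),cv2.minEnclosingCircle(C[k][:,:2].astype(np.float32)))
k=(abs(C[...,2]-60)<3)&(abs(C[...,0]-488)<90)&(abs(C[...,1]-212)<40);print(cv2.minAreaRect(C[k][:,:2].astype(np.float32)),np.median(C[k][:,2]))
```

```text
bolt [487.9 211.5  78.9]
bolt edge up [498.6 212.4  77.9]
bolt edge dn [477.1 210.5  78.2]
bolt L [486.8 222.6  78.6]
bolt R [488.4 199.5  77.1]
small [443.9 207.6  67.4]
drift top [531.  214.3 123.3]
stand [512.9 233.2  59. ]
padL [496.  224.6 161. ]
padR [498.2 199.8 161.1]
[487.3, 211.6, 80] [317.7226714  257.42257787]
[531.1, 215.5, 125] [317.50880775 203.12390192]
[487.3, 211.6, 62] [317.77200587 248.96496388]
1045 ((506.78424072265625, 212.5044708251953), 32.524967193603516)
((486.34515380859375, 211.3151397705078), (134.33477783203125, 46.138465881347656), 5.182070732116699) 58.65579455521052
```

Run:
```python
from h import *
s,d=pickle.load(open("w6.pkl","rb"));C=cloud(d,s);print(s["finger_gap"])
T=np.linalg.inv(np.vstack([np.c_[R.from_rotvec(s["orientation"]).as_matrix(),s["ee_pos"]],[0,0,0,1]]))
for v in range(280,345,6):
    print(v,[ (T[:3,:3]@C[v,u]+T[:3,3]).round(0).tolist() for u in(280,288,296,301)])
for z in(0,-10,-19,-30): print(z,proj(d,np.linalg.inv(T)[:3]@[11,8,z,1],s))
print(manip.hold_point_z)
```

```text
16.536655663922627
280 [[-51.0, -36.0, 119.0], [-24.0, -22.0, 58.0], [-25.0, -16.0, 59.0], [-24.0, -13.0, 57.0]]
286 [[-57.0, -36.0, 119.0], [-30.0, -22.0, 59.0], [-29.0, -16.0, 58.0], [-30.0, -13.0, 59.0]]
292 [[-63.0, -36.0, 119.0], [10.0, -13.0, -35.0], [10.0, -10.0, -35.0], [7.0, -8.0, -30.0]]
298 [[-69.0, -36.0, 119.0], [9.0, -13.0, -41.0], [10.0, -9.0, -42.0], [5.0, -8.0, -31.0]]
304 [[6.0, -16.0, -39.0], [10.0, -12.0, -47.0], [10.0, -9.0, -47.0], [2.0, -8.0, -31.0]]
310 [[6.0, -16.0, -44.0], [10.0, -12.0, -51.0], [10.0, -9.0, -52.0], [-0.0, -8.0, -33.0]]
316 [[6.0, -15.0, -49.0], [10.0, -11.0, -56.0], [10.0, -8.0, -57.0], [-3.0, -8.0, -34.0]]
322 [[10.0, -14.0, -61.0], [10.0, -11.0, -61.0], [10.0, -8.0, -62.0], [-6.0, -8.0, -35.0]]
328 [[11.0, -13.0, -67.0], [9.0, -11.0, -64.0], [9.0, -8.0, -65.0], [-8.0, -8.0, -35.0]]
334 [[11.0, -13.0, -71.0], [11.0, -10.0, -71.0], [7.0, -8.0, -65.0], [-11.0, -8.0, -36.0]]
340 [[11.0, -12.0, -74.0], [11.0, -10.0, -75.0], [4.0, -8.0, -64.0], [-114.0, -17.0, 118.0]]
0 [332.63866843 261.84567923]
-10 [333.42601721 268.54935835]
-19 [334.21395792 275.25807733]
-30 [335.29834414 284.4908055 ]
18.700000000000003
```

Run:
```python
from h import *
for n in("w3","w2","w6"):
    s,d=pickle.load(open(n+".pkl","rb"));C=cloud(d,s)
    T=np.linalg.inv(np.vstack([np.c_[R.from_rotvec(s["orientation"]).as_matrix(),s["ee_pos"]],[0,0,0,1]]))
    P=C@T[:3,:3].T+T[:3,3]
    print(n,"gap",s["finger_gap"])
    if n=="w3":
        for uv in((319,335),(319,320),(319,280),(319,262)): print(uv,P[uv[1],uv[0]].round(1))
    k=(d["depth"]>0)&(P[...,2]<-20)&(abs(P[...,1])<60)&(abs(P[...,0])<60)
    for lo in range(-110,-15,8):
        q=P[k&(P[...,2]>=lo)&(P[...,2]<lo+8)]
        if len(q): print(lo,len(q),q.min(0).round(),q.max(0).round())
```

```text
w3 gap 14.190343678706178
(319, 335) [  1.2   0.6 -56. ]
(319, 320) [  6.5   0.6 -53.9]
(319, 280) [  7.5   0.6 -16.7]
(319, 262) [9.4 0.6 4.2]
-110 11844 [ -13.  -59. -110.] [  17.   60. -102.]
-102 8546 [ -15.  -56. -102.] [ 17.  56. -94.]
-94 4800 [-14. -50. -94.] [ 16.  51. -86.]
-86 7124 [-14. -45. -86.] [ 13.  45. -78.]
-78 2528 [-13. -40. -78.] [ 13.  41. -70.]
-70 1137 [-12. -28. -70.] [ 12.  29. -62.]
-62 1657 [-12. -20. -62.] [ 11.  21. -54.]
-54 1059 [-12. -20. -54.] [ 11.  21. -46.]
-46 831 [  3. -20. -46.] [ 10.  21. -38.]
-38 574 [  3. -20. -38.] [ 10.  21. -30.]
-30 208 [  3.  -7. -30.] [  8.   7. -22.]
-22 52 [  3.  -7. -22.] [  8.   7. -20.]
w2 gap 85.17169287211993
-110 8807 [ -14.  -60. -110.] [  17.   60. -102.]
-102 3211 [ -14.  -60. -102.] [ 17.  60. -94.]
-94 5214 [-14. -60. -94.] [ 13.  60. -86.]
-86 1173 [  0. -60. -86.] [ 13.  60. -78.]
-78 1589 [-10. -56. -78.] [ 11.  57. -70.]
-70 1637 [-12. -56. -70.] [ 11.  57. -62.]
-62 1410 [-13. -56. -62.] [ 11.  57. -54.]
-54 1130 [-13. -56. -54.] [ 11.  57. -46.]
-46 394 [-12. -49. -46.] [ 10.  50. -40.]
w6 gap 16.536655663922627
-110 11859 [ -14.  -60. -110.] [  17.   60. -102.]
-102 8469 [ -14.  -55. -102.] [ 17.  56. -94.]
-94 4833 [-14. -50. -94.] [ 16.  51. -86.]
-86 7151 [-14. -46. -86.] [ 13.  46. -78.]
-78 2488 [-12. -41. -78.] [ 13.  42. -70.]
-70 1135 [-13. -29. -70.] [ 12.  30. -62.]
-62 694 [-13. -21. -62.] [ 11.  22. -54.]
-54 728 [-13. -21. -54.] [ 11.  22. -46.]
-46 638 [-12. -21. -46.] [ 11.  22. -38.]
-38 401 [-12. -21. -38.] [ 11.  22. -30.]
-30 6 [  6.  -8. -30.] [  9.   8. -29.]
```

The depth clouds show the finger ends lying about 30 mm behind the TCP when closed and about 41 mm when open. That is why the fingers passed above the head. I'll regrip about 27 mm lower, with contact guarded.

```bash
cat > bolt.py <<'E'
from h import *
H,fx,fy,D=geom();B=[487.3,211.6]
manip.command_gripper(55)
manip.move_linear([*B,60],max_speed=120)
c=manip.move_linear([*B,36],max_speed=60,contact_N=5)
manip.command_gripper(16);s=manip.sense();print(c,s["ee_pos"],s["finger_gap"],s["grasp_force"],ff(2))
if s["grasp_force"]<30 or s["finger_gap"]<19: raise SystemExit("no grip")
manip.move_linear([*B,100],max_speed=110)
s=manip.sense();print("lift",s["finger_gap"],s["grasp_force"])
manip.reach(at(0,5.17,100),D)
manip.move_linear(at(0,5.17,78),max_speed=60);manip.hold(.15);print(where(),ff(3))
for ox,oy in((0,0),(1,0),(-1,0),(0,1),(0,-1),(2,0),(-2,0)):
    manip.move_linear(at(ox,5.17+oy,77),max_speed=40)
    c=manip.move_linear(at(ox,5.17+oy,61),max_speed=25,contact_N=5)
    w=where();print(ox,oy,c,w,ff(2))
    if not c or w[3]>52: break
E
python3 bolt.py
```

```text
False [487.75357823 211.78789935  36.71742244] 21.27686812928255 58.88539011706598 [-0.6  1.4  3.7]
lift 20.911394405579532 58.84195654769428
[ 0.25  5.04 78.4  43.13] [-0.3  0.2 -0.8]
0 0 False [2.000e-02 5.160e+00 6.108e+01 4.422e+01] [ 0.3 -0.3 -0.2]
```

Run:
```python
from h import *
c=manip.move_linear(at(0,5.17,42),max_speed=25,contact_N=5);print(c,where(),ff(2))
if not c:
    c=manip.move_linear(at(0,5.17,38.5),max_speed=12,contact_N=5);print(c,where(),ff(3))
```

```text
False [ 0.06  5.16 42.14 45.17] [-0.3  0.1 -0.6]
True [ 0.27  5.   41.05 45.44] [-1.1  0.5  4.8]
```

Run:
```python
from h import *
manip.command_gripper(60)
manip.move_linear(at(0,5.17,150),max_speed=120);manip.hold(.1)
s,d=shot("w7");print(s["time_s"])
C=cloud(d,s);H,fx,fy,D=geom()
e=C[...,:2]-H;X=e@fx;Y=e@fy;Z=C[...,2]
k=(np.hypot(X,Y-5)<13)&(Z>70);print("head",k.sum(),np.median(Z[k]),cv2.minEnclosingCircle(np.stack([X[k],Y[k]],-1).astype(np.float32)))
top=Z[k&(Z>80)];print(np.percentile(top,[5,50,95]) if len(top) else None)
k=(abs(X-110)<9)&(abs(Y)<9)&(Z>75);print("first screw top",np.median(Z[k]))
cv2.imwrite("pics/w7.png",cv2.resize(d["color"][80:320,160:480,::-1],None,fx=2.4,fy=2.4,interpolation=cv2.INTER_CUBIC))
```

```text
47.1167
head 6761 260.18341063136995 ((0.01563086174428463, 4.999129772186279), 12.988048553466797)
[ 82.65722794 260.35610871 268.89726015]
first screw top 82.9921872646683
```

View pics/w7.png

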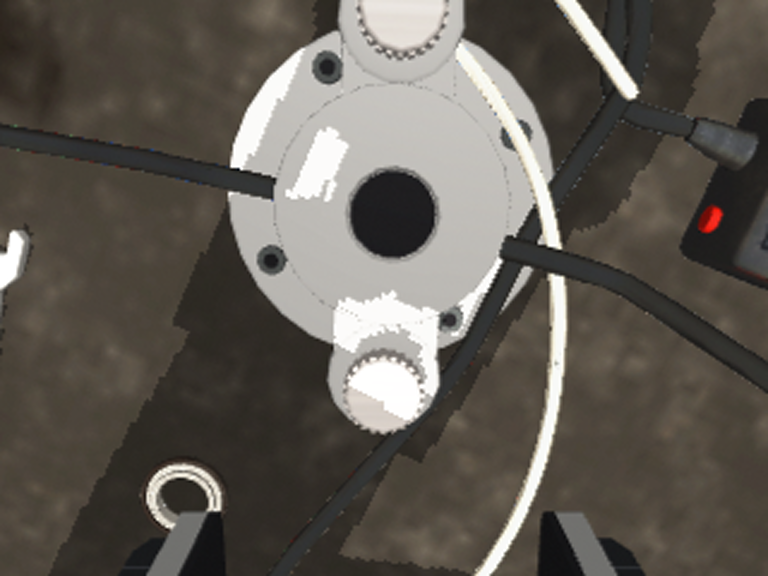

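w7 shows the large screw upright in the free hole, with its head at crop (385,390) and the first screw at (403,25). One last check of its head height and of the drift in the stand, from the saved data and a top image.

Run:
```python
from h import *
s,d=pickle.load(open("w7.pkl","rb"));C=cloud(d,s);H,fx,fy,D=geom()
e=C[...,:2]-H;X=e@fx;Y=e@fy;Z=C[...,2]
k=(np.hypot(X,Y-5)<14)&(Z>79)&(Z<100);P=np.stack([X[k],Y[k]],-1)
print("head",np.median(Z[k]),np.ptp(Z[k]),cv2.minEnclosingCircle(P.astype(np.float32)))
c=np.linalg.lstsq(np.c_[P,np.ones(len(P))],Z[k],rcond=None)[0];print("tilt",c[:2])
t=optics.get_image("top");C=cloud(t)
for n,u,v in(("drift",241,252),("hole1",244,278),("small",246,303)):print(n,C[v,u].round(0))
```

```text
head 82.8287119295027 6.026729683253876 ((-0.6160901784896851, 5.10344123840332), 12.764983177185059)
tilt [-0.0098628  -0.00171268]
drift [531. 211. 125.]
hole1 [489. 215.  25.]
small [445. 207.  65.]
```

```bash
python3 -c "
from rig import manip
print(manip.sense()['time_s'],manip.sign_off())"
```

```text
the job is handed in; nothing more can be done
47.2167 None
```

The job is handed in at 47.2 s of the 61 s: the holes are in line, the drift is back in the stand, and the large screw sits flat in the free hole; the most force I read on the tool was about 22 N.

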